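# Catch and lock the pizza dressing turntable

### The arm

A 6-joint arm with a two-finger parallel gripper is mounted at the origin on the work surface. World frame = base frame: x ahead of the robot, y to its left, z up, the work surface at z = 0. Lengths are in mm, angles in degrees, forces in N, time in s.
With the tool pointing down it reaches from about 350 to 850 mm from the base axis. Payload 8.1 kg.
Tool frame: the origin (TCP) lies on the centre line of the jaws, within the pads' length; the fingertips stand 11 mm ahead of it and the grasp point (between the pads) lies 8 mm behind it; z points along the fingers, y is the direction in which the jaws open and shut (so a half turn about z gives the same grasp; the last joint's range is limited). The gripper opens to 85 mm and grips with 20 to 120 N. Pads are 22 mm wide; open, the fingers measure 114 mm over their backs; the gripper's body (76 mm by 85 mm) begins 54 mm behind the grasp point. The pads swing forward as they close: fully open they stand 13 mm farther back than shut.
Start: joints at [66.268, 7.471, 85.268, -0, 87.261, -4.893], TCP at [193.723, 567.87, 213.292] pointing down, gripper open.
Joint ranges: [-169.43, 169.43], [-51.17, 129.36], [1.28, 143.12], [-76.62, 256.62], [0, 156.53], [-152.29, 152.29]. Speed limits (degrees/s): [136.94, 136.94, 159.86, 180, 180, 180].

### API

Orientations are given as [roll, pitch, yaw] about the fixed x, y, z axes, in that order (R = Rz(yaw) Ry(pitch) Rx(roll)).
In Python, from bench import telemetry, viewer, r gives the robot as it stands.
- The arm moves only by the shell command python3 -m inch 'ROWS' [FORCE]. ROWS is JSON, a list of rows, each a list of 3 entries, a list of its own where there are three numbers: the shift along the tool's x, y, z in cm, then the turn, a rotation vector about the tool's x, y, z in rad, then the opening, from 0 (shut) to 1 (fully open). A call has 1 to 20 rows; each row is the pose to reach, as a shift and turn from the pose commanded when the call began, along the tool's axes at that moment; what a row does not reach only later rows make up. A row lasts 1/10 s, in which the tool goes at most 50 mm and 8.59 degrees, less where a joint would pass 70% of its speed; a pose out of reach is approached as far as the arm can. A call with a gripper value outside its range is refused whole. The fingers move at their own pace and stop on an object; FORCE is the grip in N (left out, the last holds). Time passes only in rows, so rows that repeat a pose let the fingers close. It gives the time, the measured TCP pose, the force and the opening at its end, in the units of the state.
- telemetry.sense(): the state, without advancing time (a new reading comes with each control period).
- viewer.snapshot(name): name is "side" or "top"; returns the picture (384x512x3 uint8, red, green, blue); there is no depth.
- viewer.camera_model(name): a dict with "fx", "fy", "cx", "cy" (pixels), "cam_to_world" (4x4, takes a point from camera to world coordinates). Camera axes: x right, y down, z forward; pixel columns grow to the right and rows downward; lengths in mm; the calibration is good to about 2 mm. A picture is of the moment at which its call begins. camera_model takes no time and is no camera call.
- r.hand_in(): hands the job in, once; it reports no verdict.
The state is a dict: "time": time; "joint_pos": joint angles; "qd": joint speeds; "joint_efforts": joint torques, N m; "tool_pos": TCP position; "tcp_rot": TCP orientation; "ft_force": force on the tool from outside, world axes, zero at the start; "wrist_torque": the same for the moment, N m; "finger_gap": finger opening in mm.
Only numpy, scipy, OpenCV 4.12 (cv2) and the standard library are available. Lean on these libraries where they do the work, as an engineer would, in place of code of your own. Each camera call takes 0.05 s, during which the arm holds its last target.

### The job

The deck of the pizza dressing turntable is turning; lock it for changing. Take the locking pin out of its rest, put it down through the slot of the fixed guide block, use its tip to brake the turning deck with a gentle, steady touch until the deck's hole comes round slowly under the pin, and push the pin fully home, its collar down on the guide block, so that the deck is held still with its hole under the slot. Never press or slam the pin hard on the deck, let go of the pin when it is home, and leave the other kitchen things alone.

Things in the scene. Friction and masses are not known exactly. Their poses are not given: they have to be found in the camera images.
- turntable: fixed base of the turntable, a grey round housing 260 mm across; origin on the work surface under the deck's axis; x axis points from that axis to the guide, an aluminium block 100 (x) by 50 mm (y), underside 87 and top 109 mm above the work surface, reaching in over the deck's rim to x = 90 mm, on a post at x = 158 to 190 mm
- slot (a point): centre of the mouth of the slot through the guide block, on its top face, 112 mm from the deck's axis, 109 mm above the work surface; axes as the turntable's. The slot runs upright through the block (22 mm) and is 20 mm long along x (radially) and 15 mm wide along y (the way the deck runs), its mouth chamfered by 3 mm
- mount: the sprung hub that carries the deck (and all that turns with it): pressed down, the deck gives by about 0.83 mm per newton after the first 2 N, up to 12 mm, where it meets a hard stop; left alone it springs back up. Origin as the turntable's, moving down with it
- deck (a joint): angle of the deck, rad, growing without wrapping as it turns anticlockwise from above; at 0 and every full turn its hole is under the slot. A weak slipping drive turns it at 3 rad/s. Pin pressure on it slows it in proportion: about 9 N (6 to 13, friction varies) stalls it; released, it speeds up again within 0.2 s
- deck_hole (a point): centre, at the top face, of the only hole in the deck: 20 mm long radially, 16 mm wide the way the deck runs, 112 mm from the axis. The deck is a aluminium disc 290 mm across, 6 mm thick, its top 82 mm above the work surface, 5 mm below the guide. At full speed the pin skips over the hole; at 1 rad/s or less, pressed lightly, it catches without a slam: the deck springs up round it
- rest: fixed white block 60 x 60 x 55 mm with an upright round hole 15 mm wide in its top, in which the pin stands; origin under its centre
- pin_tip (a point): centre of the lower end of the locking pin, z up along the pin. Steel shank 12 mm thick, 42 mm long from tip to collar, its end narrowing to 8 mm over the last 2 mm; collar 30 mm across, 5 mm thick; black round knob 24 mm across, 39 mm tall; 120 g. Home in the guide, the tip is 42 mm below the slot's mouth, 9 mm below the deck's underside
- pin: the locking pin as a whole; origin and axes as point pin_tip
- pin_grip (a point): centre of the pin's black knob where it is to be gripped, 67 mm above the pin's tip, 25 mm above the underside of the collar
- squeeze: clear squeeze bottle, 56 mm in diameter, 170 mm tall; origin at its foot. To be left alone
- bowl: steel bowl 120 mm across, 50 mm tall; origin at its foot. To be left alone
- canister: plain metal can 60 mm in diameter, 80 mm tall; origin at its foot. To be left alone
- spatula: kitchen spatula lying on the table; origin below its middle. To be left alone
There are look-alikes about, which are no part of the job. Of the things that look like the pin, the smaller one is meant.

How it is judged:
By the outcome, as a careful person would: the job done as asked, in the order asked, and still so for the second after the job is handed in, with the robot touching nothing.
It also fails if it takes over 61 s, if anything falls off the work surface, if the arm or the gripper's body presses on something with over 40 N, if the wrist force passes 120 N, or if a joint passes its speed limit or range.

## Working session

There is one attempt and no reset: what is moved stays moved. The work goes in short steps, Python scripts to look and compute and a shell command to move; the robot and the scene stay as the last step left them, time stands still between calls to the robot, and variables do not carry over. Pictures are saved under pics/ and viewed, and the job is handed in when it is done.

```bash
ls; mkdir -p pics; python3 - <<'E'
from bench import telemetry, viewer, r
import cv2
s=telemetry.sense(); print(s)
for n in("side","top"):
    im=viewer.snapshot(n); cv2.imwrite(f"pics/{n}0.png",im[:,:,::-1]); m=viewer.camera_model(n); print(n,m)
E
```

```text
pics
{'time': 0.0, 'joint_pos': array([ 6.62681132e+01,  7.51647882e+00,  8.53295313e+01, -9.83996075e-04,
        8.72605333e+01, -4.89411404e+00]), 'qd': array([ 0.00966189,  0.05288866, -0.08001507, -0.06358453,  0.08853497,
       -0.04496123]), 'joint_efforts': array([ 1.81985306e-03, -5.69394600e+01, -5.00562465e+01,  1.23264849e-04,
        1.45119932e-02, -3.29285126e-05]), 'tool_pos': array([193.49492829, 567.33021265, 212.22774774]), 'tcp_rot': array([-1.79893761e+02, -8.11050729e-03,  1.61162268e+02]), 'ft_force': array([-0.37307455, -0.67696601, -0.73504324]), 'wrist_torque': array([-0.00755753, -0.04016679,  0.01936734]), 'finger_gap': 85.60024039576699}
side {'fx': 395.5999472411315, 'fy': 395.5999472411315, 'cx': 253.3563582608894, 'cy': 199.71979197177777, 'cam_to_world': array([[ 8.55757013e-01, -2.34533757e-01,  4.61165753e-01,
        -1.31689659e+01],
       [-5.17001680e-01, -4.21631079e-01,  7.44940599e-01,
        -8.96755210e+02],
       [ 1.97280962e-02, -8.75911611e-01, -4.82068099e-01,
         6.65346876e+02],
       [ 0.00000000e+00,  0.00000000e+00,  0.00000000e+00,
         1.00000000e+00]])}
top {'fx': 364.2680892930589, 'fy': 364.2680892930589, 'cx': 260.3840758443009, 'cy': 194.50726929901558, 'cam_to_world': array([[ 7.83331346e-04, -9.90774184e-01,  1.35520854e-01,
         3.83789011e+02],
       [-9.99997206e-01, -4.73835082e-04,  2.31599478e-03,
        -2.42672066e+01],
       [-2.23041331e-03, -1.35522289e-01, -9.90771787e-01,
         1.49795750e+03],
       [ 0.00000000e+00,  0.00000000e+00,  0.00000000e+00,
         1.00000000e+00]])}
```

View pics/side0.png

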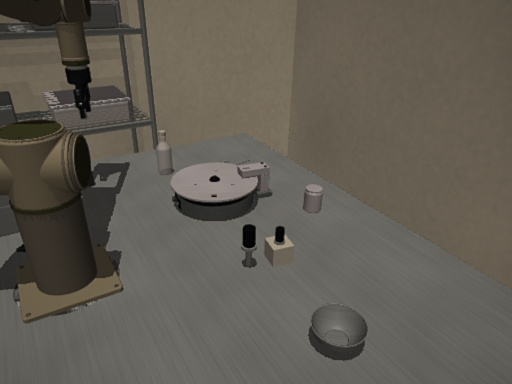

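View pics/top0.png

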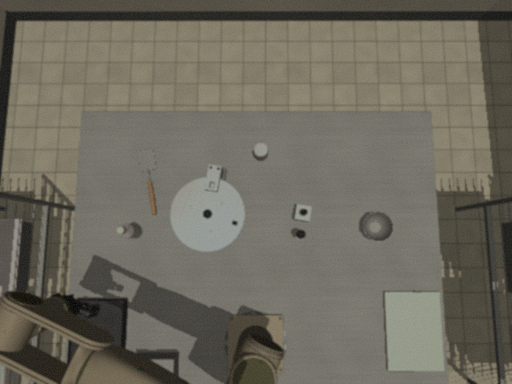

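The side view has the turntable at about (215,190), with the guide at (255,172). There are two pin-like things: A at side (249,240) / top (299,234), large and standing free, and B at side (280,236) / top (303,211), smaller and standing in the white rest. B fits the description, being both smaller and in the rest. I'll confirm with a crop.

```bash
python3 - <<'E'
import cv2,numpy as np
a=cv2.imread('pics/side0.png')[215:275,225:305]; b=cv2.imread('pics/top0.png')[195:245,275:330]; c=cv2.imread('pics/top0.png')[155:255,165:255]
a=cv2.resize(a,(400,300),interpolation=3);b=cv2.resize(b,(330,300),interpolation=3)
a=cv2.convertScaleAbs(a,alpha=1.6);b=cv2.convertScaleAbs(b,alpha=1.3)
cv2.imwrite('pics/crop0.png',np.hstack([a,b]))
d=cv2.imread('pics/side0.png')[150:215,165:280]
cv2.imwrite('pics/crop1.png',np.hstack([cv2.resize(c,(360,400),interpolation=3),cv2.resize(d,(420,400),interpolation=3)]))
E
```

```text
(no output)
```

View pics/crop0.png

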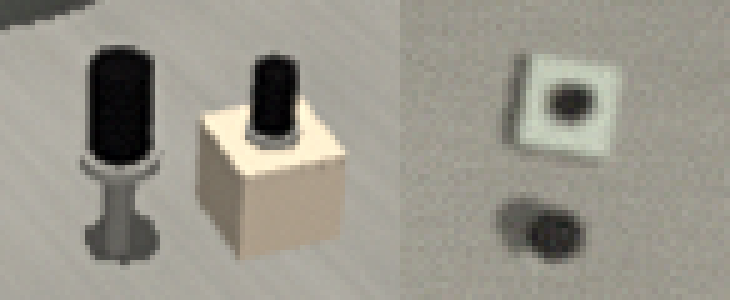

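View pics/crop1.png

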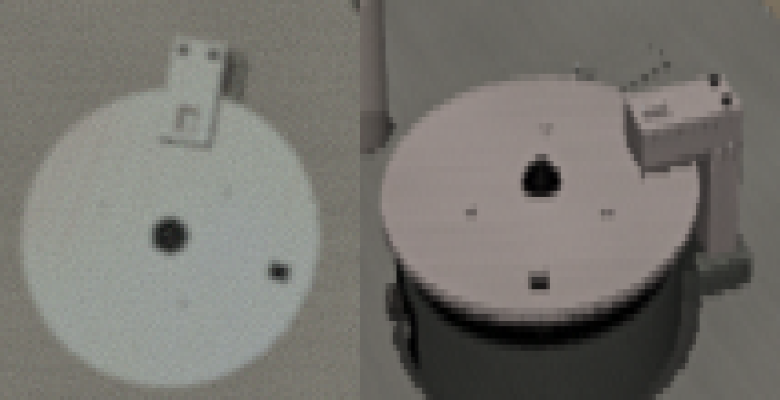

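The crop confirms B: its knob is smaller and it stands in the white rest, while A is taller and stands free. Next I'll measure.

```bash
cat > h.py <<'E'
import cv2,numpy as np
from bench import viewer,telemetry
def ray(n,uv,m=None):
    m=m or viewer.camera_model(n);T=m['cam_to_world']
    d=T[:3,:3]@[(uv[0]-m['cx'])/m['fx'],(uv[1]-m['cy'])/m['fy'],1];return T[:3,3],d
def plane(n,uv,z):
    o,d=ray(n,uv);return o+d*(z-o[2])/d[2]
def tri(u1,u2):
    o1,d1=ray('side',u1);o2,d2=ray('top',u2)
    A=np.stack([d1,-d2],1);t=np.linalg.lstsq(A,o2-o1,rcond=None)[0]
    p,q=o1+d1*t[0],o2+d2*t[1];return (p+q)/2,np.linalg.norm(p-q)
def proj(n,P):
    m=viewer.camera_model(n);T=m['cam_to_world'];c=T[:3,:3].T@(np.array(P)-T[:3,3])
    return np.array([m['fx']*c[0]/c[2]+m['cx'],m['fy']*c[1]/c[2]+m['cy']])
def blob(mask,box):
    x0,y0,x1,y1=box;n,l,s,c=cv2.connectedComponentsWithStats(mask[y0:y1,x0:x1].astype(np.uint8))
    out=[(s[i,4],c[i]+[x0,y0],s[i,:4]+[x0,y0,0,0]) for i in range(1,n) if s[i,4]>3]
    return sorted(out,key=lambda t:-t[0])
E
python3 - <<'E'
from h import *
S=cv2.imread('pics/side0.png');T=cv2.imread('pics/top0.png')
gs=S.max(2).astype(int);gt=T.max(2).astype(int)
print('knob side',blob(gs<60,(270,222,292,250))[:2]); print('knob top',blob(gt<90,(294,203,313,221))[:2])
ks=blob(gs<60,(270,222,292,250))[0][1];kt=blob(gt<90,(294,203,313,221))[0][1]
print('tri knob',tri(ks,kt)); print('side@80',plane('side',ks,79.5),'top@99',plane('top',kt,97))
# rest top square in top view
m=(gt>195);print('thr',gt[205,298],gt[195,290])
for th in(170,180,190):
    b=blob(gt>th,(290,198,318,226))
    if b: print(th,b[0])
mk=np.zeros_like(gt,np.uint8);mk[198:226,290:318]=(gt[198:226,290:318]>180)
c=max(cv2.findContours(mk,cv2.RETR_EXTERNAL,2)[0],key=cv2.contourArea);r=cv2.minAreaRect(c);print(r)
print('rest',plane('top',r[0],55))
# deck
d=blob(gt>175,(165,150,255,255));print(d[:2], gt[200,190],gt[160,240],gt[175,215])
print('hub',[ (b[0],b[1]) for b in blob(gt<80,(170,155,250,250))])
E
```

```text
knob side [(np.int32(140), array([279.35714286, 233.91428571]), array([275, 226,  10,  17]))]
knob top [(np.int32(36), array([303.        , 211.63888889]), array([300, 209,   7,   6])), (np.int32(13), array([294.23076923, 208.69230769]), array([294, 205,   2,  10]))]
tri knob (array([ 510.12078679, -187.19830982,   79.87842132]), np.float64(0.5314773308439958))
side@80 [ 510.20167562 -186.64655081   79.5       ] top@99 [ 508.82112408 -185.36998741   97.        ]
thr 155 118Traceback (most recent call last):
  File "<stdin>", line 13, in <module>
ValueError: max() iterable argument is empty
```

```bash
python3 - <<'E'
from h import *
S=cv2.imread('pics/side0.png');T=cv2.imread('pics/top0.png')
gs=S.max(2).astype(int);gt=T.max(2).astype(int)
def rect(g,box,th,inv=False):
    x0,y0,x1,y1=box;mk=np.zeros(g.shape,np.uint8);mk[y0:y1,x0:x1]=(g[y0:y1,x0:x1]>th)
    return max(cv2.findContours(mk,cv2.RETR_EXTERNAL,cv2.CHAIN_APPROX_NONE)[0],key=cv2.contourArea)
for th in(135,142): 
    r=cv2.minAreaRect(rect(gt,(288,198,318,226),th));print('rest',r,plane('top',r[0],55))
print(gt[200,190],gt[150,230],gt[170,215])
for th in(140,150):
    c=rect(gt,(165,150,255,255),th)
    # deck part only rows >185
    P=np.array([plane('top',p,82)[:2] for p in c[:,0] if p[1]>195])
    A=np.c_[2*P,np.ones(len(P))];x=np.linalg.lstsq(A,(P**2).sum(1),rcond=None)[0];print('deck',x[:2],np.sqrt(x[2]+x[:2]@x[:2]))
for b in blob(gt<80,(170,155,250,250)): print('dark top',b[0],b[1],plane('top',b[1],82),plane('top',b[1],109))
for b in blob(gs<55,(175,155,275,200)): print('dark side',b[0],b[1],plane('side',b[1],82),plane('side',b[1],109))
cv2.imwrite('pics/g1.png',np.hstack([cv2.resize(T[160:200,195:235],(400,400),interpolation=0),cv2.resize(S[155:200,230:275],(400,400),interpolation=0)]))
E
```

```text
rest ((303.16217041015625, 212.02703857421875), (14.79590892791748, 14.79590892791748), 9.462322235107422) [ 511.02414561 -190.82028469   55.        ]
rest ((302.89190673828125, 212.14865112304688), (14.302711486816406, 14.138313293457031), 9.462322235107422) [ 510.53930149 -189.74007603   55.        ]
156 120 154
deck [502.23777775 186.78140643] 142.10341873095717
deck [494.29728344 183.10010526] 133.62665163508086
dark top 47 [206.93617021 213.44680851] [502.87560314 187.2664306   82.        ] [500.60481607 183.23282917 109.        ]
dark top 15 [221.86666667 173.        ] [663.27516116 131.49398967  82.        ] [657.94581614 128.52387771 109.        ]
dark top 11 [234.45454545 222.63636364] [467.17923021  79.63948457  82.        ] [465.58911475  77.65815345 109.        ]
dark side 168 [253.66071429 195.375     ] [560.2589908   28.30309377  82.        ] [533.71808443 -14.5128965  109.        ]
dark side 50 [179.44 197.22] [354.60026671 128.74319981  82.        ] [337.57820029  81.27837542 109.        ]
dark side 44 [214.15909091 178.63636364] [505.53010945 195.18294447  82.        ] [481.52230963 144.64298043 109.        ]
dark side 7 [213.42857143 195.57142857] [450.25868822  87.87914491  82.        ] [428.80910622  42.30569857 109.        ]
```

View pics/g1.png

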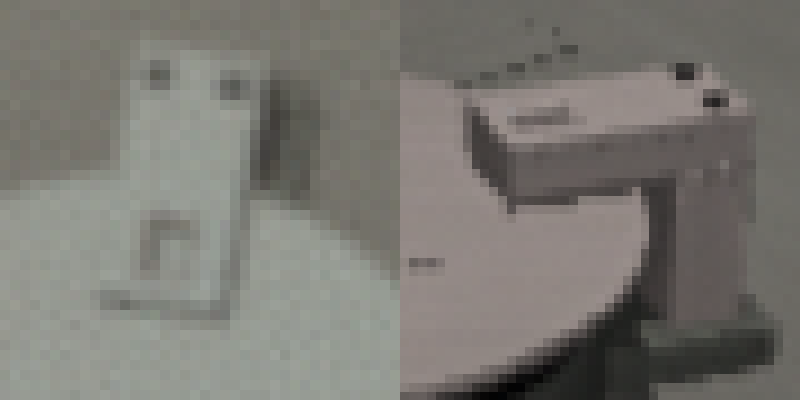

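```bash
python3 - <<'E'
from h import *
S=cv2.imread('pics/side0.png');T=cv2.imread('pics/top0.png')
gs=S.max(2).astype(float);gt=T.max(2).astype(float)
def wc(g,box):
    x0,y0,x1,y1=box;p=g[y0:y1,x0:x1];w=np.clip(np.percentile(p,75)-6-p,0,None);yy,xx=np.mgrid[y0:y1,x0:x1]
    return np.array([(w*xx).sum(),(w*yy).sum()])/w.sum()
t1=wc(gt,(209,165,213,170));t2=wc(gt,(216,166,221,171))
s1=wc(gs,(260,161,264,165));s2=wc(gs,(264,164,268,168))
print(t1,t2,s1,s2)
for a,b in((s1,t1),(s2,t2)): print('screw tri',tri(a,b),'top',plane('top',b,109),'side',plane('side',a,109))
print('hub tri',tri((214.16,178.64),(206.94,213.45)))
ct=wc(gt,(208,180,216,188));cs=wc(gs,(240,166,252,171));print('slot dark',ct,cs,plane('top',ct,109),plane('side',cs,109))
print(S[162:175,238:256].max(2)); print(T[176:194,203:222].max(2))
E
```

```text
[210.35376045 167.00557103] [218.20746888 168.31950207] [261.49665653 162.23404255] [265.03869048 165.77380952]
screw tri (array([679.94753102, 173.2289387 , 114.32018142]), np.float64(1.2856620467031092)) top [681.65678712 173.67743869 109.        ] side [685.98906375 183.73988258 109.        ]
screw tri (array([674.99029682, 142.71203737, 113.77927037]), np.float64(1.0419356037853746)) top [676.45650554 143.03334022 109.        ] side [680.42472948 151.8643546  109.        ]
hub tri (array([502.06981367, 186.79718201,  86.36552796]), np.float64(0.9399044341051723))
slot dark [210.66506024 183.47951807] [245.26646248 168.49310873] [616.71016816 171.21351899 109.        ] [608.9266538  164.96753364 109.        ]
[[107 106 106 103  80  75 102  97 101 107 107 105 107 105 106 105 106 107]
 [101  82  85 103  98  96 106 107 105 107 107 111 118 124 125 127 134 142]
 [103  98  99 107 108 116 118 126 127 136 144 144 146 148 148 148 150 152]
 [139 134 136 143 143 145 147 149 150 153 154 153 153 151 149 150 150 148]
 [135 149 152 152 149 149 152 153 157 151 140 152 151 150 151 150 152 150]
 [ 
[... 1356 characters left out ...]
 118 142 149 145 146 156 157 144 122 134 152
  154]
 [154 149 154 154 152 141 120 126 144 147 141 149 152 154 134 120 141 157
  152]
 [154 153 159 159 153 141 135 133 144 143 138 147 153 149 127 121 139 155
  156]
 [153 153 147 149 149 149 146 145 148 145 148 150 160 149 133 126 144 155
  152]
 [152 140 130 128 130 142 144 140 145 146 148 157 157 147 126 135 152 151
  151]
 [151 146 128 122 108 121 128 130 130 135 132 137 141 126 120 136 149 152
  156]
 [155 150 144 144 146 140 139 143 131 132 127 126 126 119 118 145 153 153
  156]
 [152 156 152 153 154 156 160 154 149 146 141 143 138 136 138 154 156 158
  155]
 [153 149 154 156 155 155 157 160 151 152 157 153 154 155 148 154 154 156
  159]]
```

```bash
python3 - <<'E'
from h import *
S=cv2.imread('pics/side0.png');T=cv2.imread('pics/top0.png')
a=np.radians(-9.3);c=np.array([502.2,186.8]);ex=np.array([np.cos(a),np.sin(a)]);ey=np.array([-ex[1],ex[0]])
print('slot',c+112*ex)
def P(x,y,z): return [*(c+x*ex+y*ey),z]
out=[]
for n,I,(x0,y0,x1,y1),k in(('top',T,(195,155,235,205),10),('side',S,(230,155,275,200),9)):
    J=cv2.resize(I[y0:y1,x0:x1],None,fx=k,fy=k,interpolation=0)
    for (xa,xb,h,col) in((102,122,7.5,(0,0,255)),(99,125,10.5,(0,255,255)),(90,190,25,(0,255,0))):
        q=[((proj(n,P(x,y,109))-[x0,y0]+.5)*k).astype(int) for x,y in((xa,-h),(xb,-h),(xb,h),(xa,h))]
        cv2.polylines(J,[np.array(q,np.int32)],True,col,1)
    out.append(cv2.resize(J,(400,500)if n=='top' else(400,400)) )
out[1]=np.vstack([out[1],np.zeros((100,400,3),np.uint8)])
cv2.imwrite('pics/ov.png',np.hstack(out))
E
```

```text
slot [612.72784024 168.70037204]
```

View pics/ov.png

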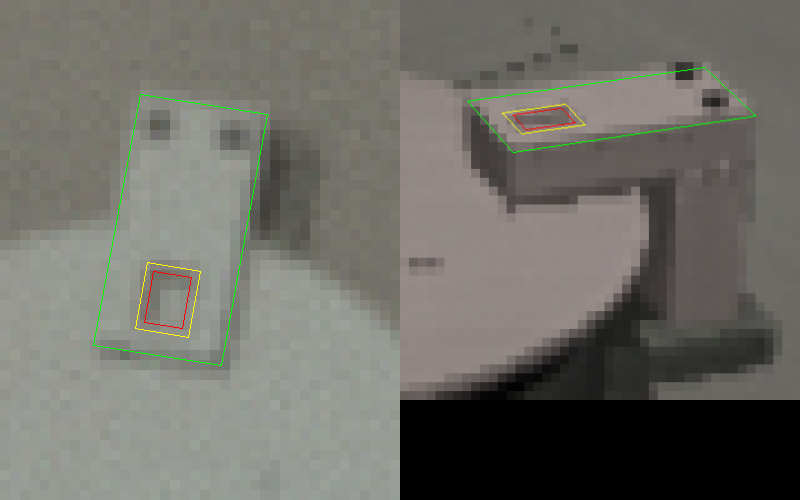

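The model outline matches the guide in both views, so the slot is at (612.7, 168.7), guide yaw −9.3°. The pin is at (510.3, −187), and its knob triangulates to z 80 as it should.

```bash
cat > go.py <<'E'
import sys,numpy as np
from bench import telemetry
from scipy.spatial.transform import Rotation as Ro
def go(t,yaw):
    s=telemetry.sense();R=Ro.from_euler('xyz',s['tcp_rot'],degrees=True);G=Ro.from_euler('xyz',[180,0,yaw],degrees=True)
    d=R.inv().apply(np.array(t)-s['tool_pos'])/10; w=(R.inv()*G).as_rotvec()
    print('t',round(s['time'],2),'pos',s['tool_pos'].round(1),s['tcp_rot'].round(2),'F',s['ft_force'].round(1),'gap',round(s['finger_gap'],1)); print('shift cm',d.round(3),'turn',w.round(4))
if __name__=='__main__': go([float(x) for x in sys.argv[1:4]],float(sys.argv[4]))
E
python3 go.py 510.3 -187 170 180
```

```text
t 0.1 pos [193.5 567.4 212.3] [-1.7990e+02 -1.0000e-02  1.6116e+02] F [0.5 0.5 0. ] gap 85.7
shift cm [-54.341 -61.164   4.327] turn [-0.0016 -0.0004 -0.3288]
```

```bash
python3 -m inch '[[[-27,-30.6,0],[0,0,-0.16],1],[[-27,-30.6,0],[0,0,-0.16],1],[[-54.3,-61.2,2],[0,0,-0.329],1],[[-54.3,-61.2,2],[0,0,-0.329],1],[[-54.3,-61.2,2],[0,0,-0.329],1],[[-54.3,-61.2,2],[0,0,-0.329],1],[[-54.3,-61.2,2],[0,0,-0.329],1],[[-54.3,-61.2,2],[0,0,-0.329],1],[[-54.3,-61.2,2],[0,0,-0.329],1],[[-54.3,-61.2,2],[0,0,-0.329],1],[[-54.3,-61.2,2],[0,0,-0.329],1],[[-54.3,-61.2,2],[0,0,-0.329],1],[[-54.3,-61.2,2],[0,0,-0.329],1],[[-54.3,-61.2,2],[0,0,-0.329],1],[[-54.3,-61.2,2],[0,0,-0.329],1],[[-54.3,-61.2,2],[0,0,-0.329],1],[[-54.3,-61.2,4.3],[0,0,-0.329],1],[[-54.3,-61.2,4.3],[0,0,-0.329],1],[[-54.3,-61.2,4.3],[0,0,-0.329],1],[[-54.3,-61.2,4.3],[0,0,-0.329],1]]' 60; python3 go.py 510.3 -187 74 180
```

```text
time: 2.1
tool_pos: [510.0, -185.9, 170.8]
tcp_rot: [180.0, 0.0, -180.0]
ft_force: [0.8, -0.3, 0.2]
finger_gap: 85.5
t 2.1 pos [ 510.  -185.9  170.8] [ 1.7999e+02  1.0000e-02 -1.7995e+02] F [ 0.8 -0.3  0.2] gap 85.5
shift cm [-0.026 -0.113  9.678] turn [0.0002 0.0003 0.0009]
```

```bash
python3 -m inch '[[[0,-0.1,5],[0,0,0],1],[[0,-0.1,7],[0,0,0],1],[[0,-0.1,9],[0,0,0],1],[[0,-0.1,9.7],[0,0,0],1],[[0,-0.1,9.7],[0,0,0],1]]'; python3 go.py 510.3 -187 74 180;  python3 - <<'E'
from h import *
a=viewer.snapshot('side')[:,:,::-1][190:280,230:330];b=viewer.snapshot('top')[:,:,::-1][165:255,255:355]
cv2.imwrite('pics/g2.png',np.hstack([cv2.resize(a,(400,360),interpolation=3),cv2.resize(b,(400,360),interpolation=3)]))
E
```

```text
time: 2.6
tool_pos: [509.8, -186.7, 73.2]
tcp_rot: [180.0, -0.0, -179.9]
ft_force: [-0.1, 0.7, 0.3]
finger_gap: 85.1
t 2.6 pos [ 509.8 -186.7   73.2] [ 1.7998e+02 -4.0000e-02 -1.7992e+02] F [-0.1  0.7  0.3] gap 85.1
shift cm [-0.054 -0.035 -0.075] turn [ 0.0004 -0.0006  0.0015]
```

View pics/g2.png

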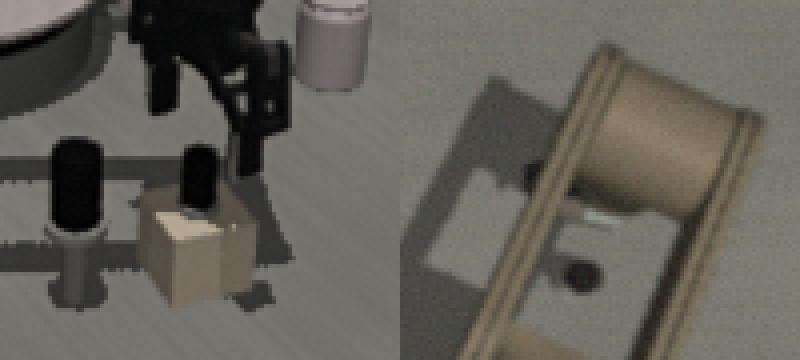

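```bash
python3 - <<'E'
from h import *
for y in(-229,-186.7,-144):
  for z in(62,75,100): print(y,z,(proj('side',[510,y,z])-[230,190])*4)
E
```

```text
-229 62 [232.63172558 229.81876467]
-229 75 [233.88085018 213.37972479]
-229 100 [236.32652794 181.19350882]
-186.7 62 [195.88366152 197.55062053]
-186.7 75 [196.87713952 181.41096294]
-186.7 100 [198.82123751 149.82790216]
-144 62 [160.9373639  166.86459128]
-144 75 [161.70021152 151.02042065]
-144 100 [163.19223512 120.0314318 ]
```

```bash
python3 - <<'E'
from h import *
a=viewer.snapshot('side')[:,:,::-1][195:270,240:320]
cv2.imwrite('pics/g3.png',cv2.convertScaleAbs(cv2.resize(a,(640,600),interpolation=3),alpha=1.6))
print(telemetry.sense()['tool_pos'])
E
```

```text
[ 511.23276761 -187.89096012   75.23646273]
```

View pics/g3.png

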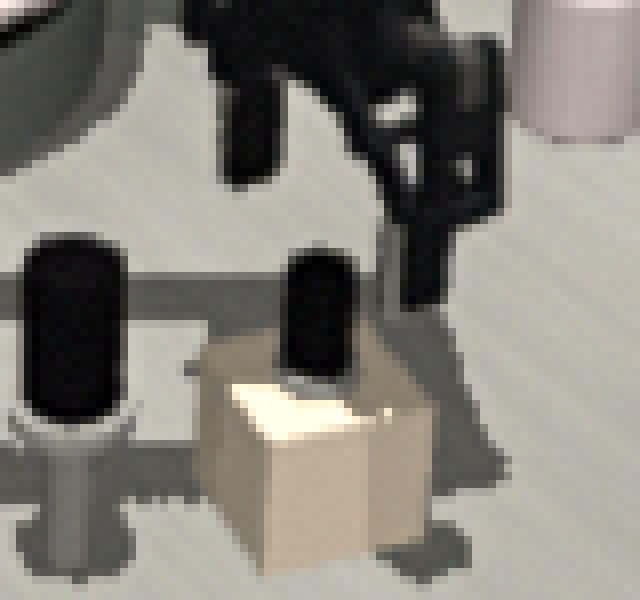

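```bash
python3 -m inch '[[[0,0,0],[0,0,0],0.45],[[0,0,0],[0,0,0],0.45],[[0,0,0],[0,0,0],0.45],[[0,0,0],[0,0,0],0.45]]'; python3 - <<'E'
from h import *
a=viewer.snapshot('side')[:,:,::-1][195:270,240:320]
cv2.imwrite('pics/g4.png',cv2.convertScaleAbs(cv2.resize(a,(640,600),interpolation=3),alpha=1.6))
E
```

```text
time: 3.15
tool_pos: [510.1, -187.8, 73.5]
tcp_rot: [-180.0, 0.0, -180.0]
ft_force: [0.2, 0.5, -0.4]
finger_gap: 38.9
```

View pics/g4.png

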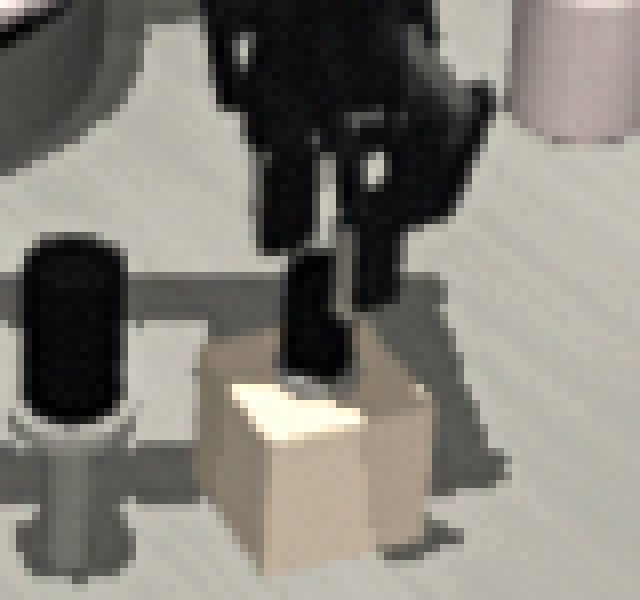

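```bash
python3 - <<'E'
from h import *
for x in (510,530):
 for y in(-206.5,-168):
  for z in(62,75,90): print(x,y,z,(proj('side',[x,y,z])-[240,195])*8)
E
```

```text
510 -206.5 62 [345.61866843 384.82580261]
510 -206.5 75 [347.83777555 352.26781559]
510 -206.5 90 [350.43174691 314.2099477 ]
510 -168 62 [280.64956226 327.77701553]
510 -168 75 [282.42814981 295.75821938]
510 -168 90 [284.50646187 258.34367086]
530 -206.5 62 [394.84801505 367.72925944]
530 -206.5 75 [397.3416417  335.35535195]
530 -206.5 90 [400.25617316 297.51698035]
530 -168 62 [329.12936155 311.61801933]
530 -168 75 [331.17457634 279.77924219]
530 -168 90 [333.5641887  242.57907317]
```

```bash
python3 - <<'E'
from h import *
S=cv2.imread('pics/side0.png')
x0,y0=60,60
J=cv2.convertScaleAbs(cv2.resize(S[y0:y0+75,x0:x0+60],None,fx=8,fy=8,interpolation=3),alpha=1.5)
t=np.array([193.6,567.5,212.5]);w=np.radians(161.16);ty=np.array([np.sin(w),-np.cos(w),0])
for s in(-42.5,42.5,0):
  for z,c in((-11,(0,0,255)),(2,(0,255,255)),(25,(0,255,0))):
    p=((proj('side',t+ty*s+[0,0,z])-[x0,y0]+.5)*8).astype(int);cv2.circle(J,tuple(int(v) for v in p),3,c,-1)
cv2.imwrite('pics/st.png',J)
E
```

```text
(no output)
```

View pics/st.png

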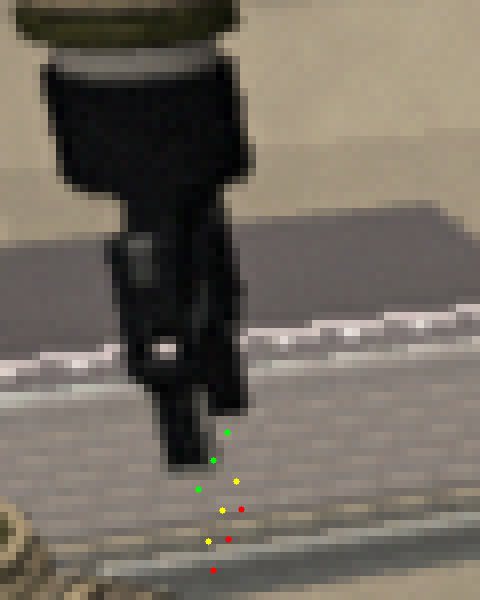

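The side picture disagrees with the telemetry: it shows the fingertips about 25 mm higher than the reported TCP implies. Before gripping I'll probe downward gently and watch the force.

```bash
python3 -m inch '[[[0,0.05,0.2],[0,0,0],0.45],[[0,0.05,0.4],[0,0,0],0.45],[[0,0.05,0.6],[0,0,0],0.45],[[0,0.05,0.6],[0,0,0],0.45]]'; for i in 1 2 ; do python3 -m inch '[[[0,0,0.15],[0,0,0],0.45],[[0,0,0.15],[0,0,0],0.45]]';done
```

```text
time: 3.6
tool_pos: [509.7, -187.0, 66.7]
tcp_rot: [180.0, -0.0, -180.0]
ft_force: [-0.3, 0.3, -1.0]
finger_gap: 38.7
time: 3.8
tool_pos: [509.9, -187.1, 65.6]
tcp_rot: [180.0, -0.0, -180.0]
ft_force: [-0.4, 0.4, -0.5]
finger_gap: 38.2
time: 4.0
tool_pos: [509.9, -187.1, 64.1]
tcp_rot: [180.0, -0.0, -180.0]
ft_force: [-1.0, 0.2, -0.1]
finger_gap: 37.9
```

```bash
for i in 1 2 3 ; do python3 -m inch '[[[0,0,0.2],[0,0,0],0.45],[[0,0,0.2],[0,0,0],0.45]]';done
```

```text
time: 4.2
tool_pos: [509.9, -187.1, 62.0]
tcp_rot: [180.0, -0.0, -180.0]
ft_force: [0.5, 0.3, 0.4]
finger_gap: 38.4
time: 4.4
tool_pos: [509.8, -187.1, 60.0]
tcp_rot: [180.0, -0.0, -180.0]
ft_force: [0.4, 0.6, -0.7]
finger_gap: 38.2
time: 4.6
tool_pos: [509.9, -187.1, 58.0]
tcp_rot: [180.0, -0.0, -180.0]
ft_force: [0.6, -0.3, -0.7]
finger_gap: 38.5
```

```bash
python3 - <<'E'
from h import *
a=viewer.snapshot('side')[:,:,::-1][195:270,240:320]
cv2.imwrite('pics/g5.png',cv2.convertScaleAbs(cv2.resize(a,(640,600),interpolation=3),alpha=1.6))
E
```

```text
(no output)
```

View pics/g5.png

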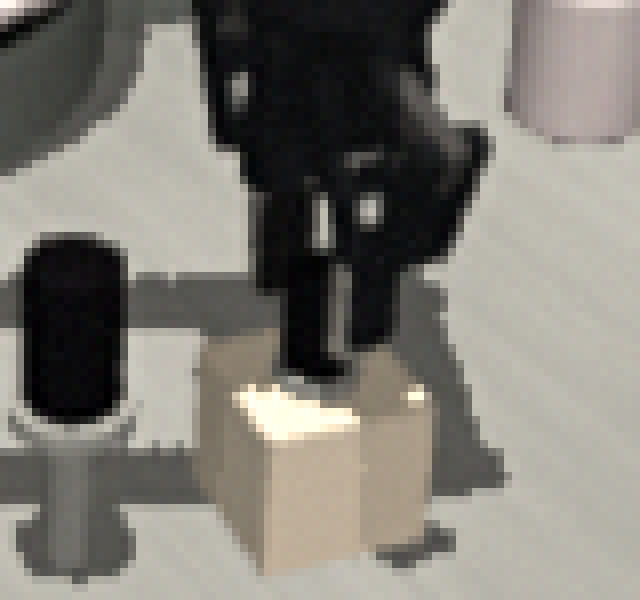

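The pads are really about 20 mm higher than telemetry says: the pad bottom at (340,355) in the crop is z≈74. From here I'll take heights relative to the seated pin. Now 6 mm lower, then grip.

```bash
python3 -m inch '[[[0,0,0.3],[0,0,0],0.45],[[0,0,0.6],[0,0,0],0.45],[[0,0,0.6],[0,0,0],0.45]]';python3 -m inch '[[[0,0,0],[0,0,0],0.2],[[0,0,0],[0,0,0],0.1],[[0,0,0],[0,0,0],0],[[0,0,0],[0,0,0],0],[[0,0,0],[0,0,0],0],[[0,0,0],[0,0,0],0]]' 60; python3 - <<'E'
from h import *
a=viewer.snapshot('side')[:,:,::-1][195:270,240:320]
cv2.imwrite('pics/g6.png',cv2.convertScaleAbs(cv2.resize(a,(640,600),interpolation=3),alpha=1.6))
E
```

```text
time: 4.95
tool_pos: [509.5, -187.0, 51.6]
tcp_rot: [180.0, -0.1, -180.0]
ft_force: [0.1, -0.9, -0.8]
finger_gap: 38.3
time: 5.55
tool_pos: [510.1, -187.2, 52.4]
tcp_rot: [-180.0, 0.0, -180.0]
ft_force: [-0.3, 0.1, -0.7]
finger_gap: 22.6
```

View pics/g6.png

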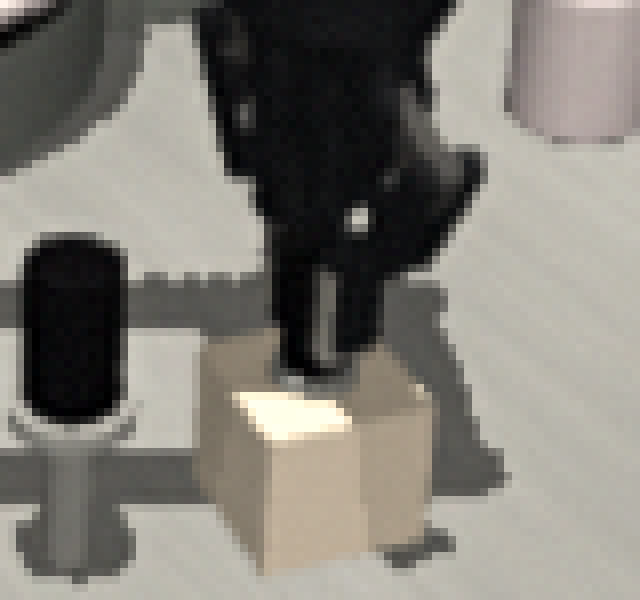

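```bash
python3 -m inch '[[[0,0,-2],[0,0,0],0],[[0,0,-4],[0,0,0],0],[[0,0,-7],[0,0,0],0],[[0,0,-10],[0,0,0],0],[[0,0,-12.5],[0,0,0],0],[[0,0,-12.5],[0,0,0],0]]'; python3 go.py 612.7 168.7 177 170.7
python3 - <<'E'
from h import *
a=viewer.snapshot('side')[:,:,::-1][140:280,210:330]
cv2.imwrite('pics/g7.png',cv2.convertScaleAbs(cv2.resize(a,(480,560),interpolation=3),alpha=1.6))
E
```

```text
time: 6.2
tool_pos: [512.3, -188.3, 181.9]
tcp_rot: [-179.8, 0.4, -180.0]
ft_force: [0.4, -0.5, -0.8]
finger_gap: 22.4
t 6.2 pos [ 512.3 -188.3  181.9] [-179.82    0.38 -179.98] F [ 0.4 -0.5 -0.8] gap 22.4
shift cm [-10.042  35.695   0.442] turn [-0.0026  0.0068  0.1626]
```

View pics/g7.png

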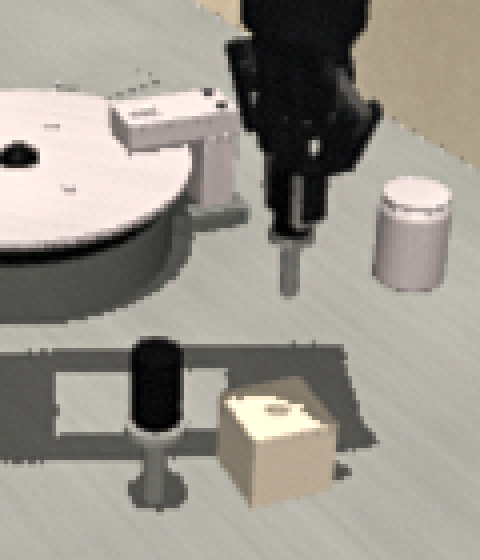

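The pin is out of the rest, upright in the jaws, with its tip at about crop (289,295). Carrying it over to the guide.

```bash
python3 -m inch '[[[-3,10,0],[0,0,0.05],0],[[-3,10,0],[0,0,0.05],0],[[-3,10,0],[0,0,0.05],0],[[-6,20,0],[0,0,0.1],0],[[-6,20,0],[0,0,0.1],0],[[-9,30,0],[0,0,0.162],0],[[-9,30,0],[0,0,0.162],0],[[-10,34,0],[0,0,0.162],0],[[-10.27,35.6,0],[0,0,0.162],0],[[-10.27,35.6,0],[0,0,0.162],0],[[-10.27,35.6,0],[0,0,0.162],0],[[-10.27,35.6,0],[0,0,0.162],0]]'; python3 go.py 612.7 168.7 177 170.7
python3 - <<'E'
from h import *
a=viewer.snapshot('side')[:,:,::-1];cv2.imwrite('pics/side8.png',a);b=viewer.snapshot('top')[:,:,::-1];cv2.imwrite('pics/top8.png',b)
cv2.imwrite('pics/g8.png',cv2.convertScaleAbs(np.hstack([cv2.resize(a[90:190,200:280],(400,500),interpolation=3),cv2.resize(b[140:240,180:260],(400,500),interpolation=3)]),alpha=1.4))
for i in range(3): print(telemetry.sense()['tool_pos'])
E
```

```text
time: 7.45
tool_pos: [612.2, 167.1, 176.4]
tcp_rot: [-179.9, -0.1, 170.7]
ft_force: [-0.9, -1.2, -1.8]
finger_gap: 22.0
t 7.45 pos [612.2 167.1 176.4] [-1.7994e+02 -7.0000e-02  1.7065e+02] F [-0.9 -1.2 -1.8] gap 22.0
shift cm [-0.02   0.162 -0.058] turn [-0.0011 -0.0012 -0.0008]
[612.56657376 167.18162389 177.06444003]
[612.56657376 167.18162389 177.06444003]
[612.56657376 167.18162389 177.06444003]
```

View pics/g8.png

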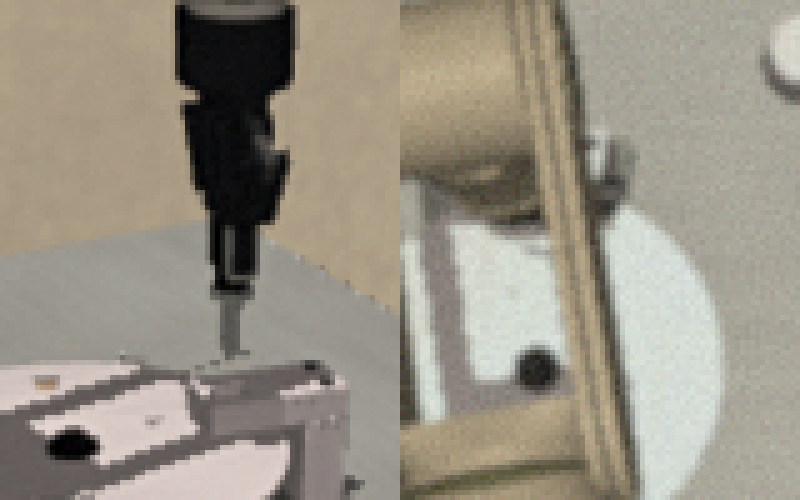

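```bash
python3 - <<'E'
from h import *
a=cv2.imread('pics/side8.png')
for p in ([612.5,167.2,138],[612.5,167.2,180],[612.7,168.7,109]): print(p,proj('side',p))
print(a[140:166,238:256].max(2))
cv2.imwrite('pics/g9.png',cv2.convertScaleAbs(cv2.resize(a[135:175,230:270],(600,600),interpolation=0),alpha=1.6))
E
```

```text
[612.5, 167.2, 138] [245.93530586 160.19118234]
[612.5, 167.2, 180] [246.07030279 148.51611386]
[612.7, 168.7, 109] [245.67415831 167.87742439]
[[108 108 109  89  19   0  19  58  46  11   8  10  17  62 114 112 108 107]
 [109 110 108  87  21   0  19  57  36   9  10   7  17  62 115 112 108 108]
 [112 112 113 100  41   0  18  56  33  10   7   7  15  61 113 111 109 108]
 [113 111 114 114  95  15  16  55  33   8   8   6  21  68 113 110 109 107]
 [113 111 113 117 108  17  18  54  34  15  13  19  34  72 112 111 108 108]
 [113 114 113 117 108  19   8  44  61  59  57  57  68  96 114 112 110 109]
 [113 114 114 114  84  10   0  17  33  33  29  43  93 110 113 112 110 110]
 [113 113 115 110  57  16   4   5   8   4   9  29  73 112 111 111 112 111]
 [115 113 115 109  65  59  37  34  32  25  34  45  64 111 112 109 109 112]
 [113 115 115 111  79  70  59  61  62  58  57  61  80 112 113 111 110 110]
 [113 113 115 114 108 103  74  64  66  62  73 102 108 112 111 111 111 110]
 [111 111 113 114 115 110  74  60  63  60  84 112 113 112 110 109 110 111]
 [112 111 112 112 113 109  72  60  64  67 107 114 112 11
[... 294 characters left out ...]
111 111 110 112 112 112]
 [109 111 110 113 112 106  62  60  64  68 113 112 111 111 110 112 112 111]
 [110 110 111 110 111 106  69  63  63  67 111 114 113 111 111 111 111 111]
 [110 109 110 110 113 108  75  63  61  66 109 112 112 111 111 111 111 111]
 [109 112 112 111 112 114  99  64  68  73  76  76 107 111 109 112 110 110]
 [112 111 113 112 110 112 106  70  81 103 102 101 109 111 109 111 112 112]
 [111 111 111 107  82  79 108 102 108 113 113 113 111 110 111 110 112 111]
 [107  86  91 110 104 101 113 113 112 113 112 111 104  97  97  95  88  83]
 [109 100 103 110 109 105 103  97  96  88  85  83  80  78  77  77  74  71]
 [109  93  84  80  81  79  79  77  75  74  72  71  73  71  72  73  72  72]]
```

View pics/g9.png

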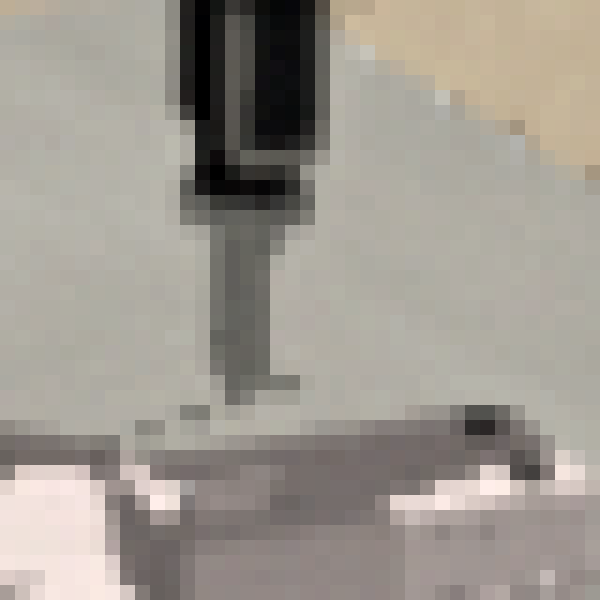

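The tip's pixel position agrees with telemetry to about 1 mm. Lining up and lowering to just above the slot's mouth.

```bash
python3 -m inch '[[[-0.08,0.12,1],[0,0,0],0],[[-0.08,0.12,2],[0,0,0],0],[[-0.08,0.12,2.6],[0,0,0],0],[[-0.08,0.12,2.6],[0,0,0],0],[[-0.08,0.12,2.6],[0,0,0],0]]'; python3 go.py 612.7 168.7 150 170.7; python3 - <<'E'
from h import *
a=viewer.snapshot('side')[:,:,::-1];cv2.imwrite('pics/side10.png',a)
cv2.imwrite('pics/g10.png',cv2.convertScaleAbs(cv2.resize(a[140:185,225:275],(750,600),interpolation=0)[:, :800],alpha=1.6))
E
```

```text
time: 8.05
tool_pos: [613.3, 169.8, 150.8]
tcp_rot: [-180.0, -0.0, 170.7]
ft_force: [0.4, 1.0, -1.4]
finger_gap: 22.3
t 8.05 pos [613.3 169.8 150.8] [-1.7998e+02 -5.0000e-02  1.7073e+02] F [ 0.4  1.  -1.4] gap 22.3
shift cm [ 0.045 -0.123  0.083] turn [-0.0003 -0.0008  0.0006]
```

View pics/g10.png

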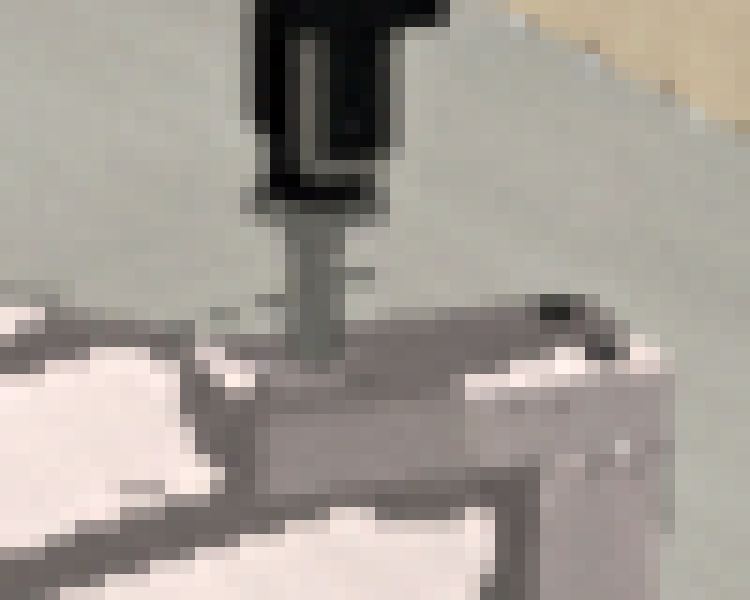

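```bash
for i in 1 2 3; do python3 -m inch '[[[0,0,0.15],[0,0,0],0],[[0,0,0.25],[0,0,0],0]]'; done
```

```text
time: 8.3
tool_pos: [613.9, 170.0, 149.2]
tcp_rot: [180.0, 0.0, 170.7]
ft_force: [-0.4, -0.1, 0.0]
finger_gap: 22.6
time: 8.5
tool_pos: [613.6, 169.9, 146.3]
tcp_rot: [180.0, 0.0, 170.7]
ft_force: [-0.6, -0.1, -1.3]
finger_gap: 22.4
time: 8.7
tool_pos: [613.6, 169.9, 143.6]
tcp_rot: [-180.0, -0.0, 170.7]
ft_force: [-0.1, -0.4, -0.8]
finger_gap: 22.7
```

```bash
python3 -m inch '[[[0,-0.1,0],[0,0,0],0],[[0,-0.1,0.2],[0,0,0],0],[[0,-0.1,0.3],[0,0,0],0]]'; for i in 1 2; do python3 -m inch '[[[0,0,0.15],[0,0,0],0],[[0,0,0.3],[0,0,0],0]]'; done
```

```text
time: 9.0
tool_pos: [613.4, 168.9, 140.6]
tcp_rot: [-180.0, -0.0, 170.7]
ft_force: [0.2, -0.2, -1.0]
finger_gap: 22.2
time: 9.2
tool_pos: [613.5, 168.9, 137.7]
tcp_rot: [-180.0, 0.0, 170.7]
ft_force: [-0.4, 0.0, -0.8]
finger_gap: 22.6
time: 9.4
tool_pos: [613.4, 168.9, 134.6]
tcp_rot: [-180.0, -0.0, 170.7]
ft_force: [-0.9, -0.5, -1.3]
finger_gap: 22.1
```

```bash
python3 - <<'E'
from h import *
a=viewer.snapshot('side')[:,:,::-1];cv2.imwrite('pics/side11.png',a)
cv2.imwrite('pics/g11.png',cv2.convertScaleAbs(cv2.resize(a[140:185,225:275],(750,600),interpolation=0)[:, :800],alpha=1.6))
E
```

```text
(no output)
```

View pics/g11.png

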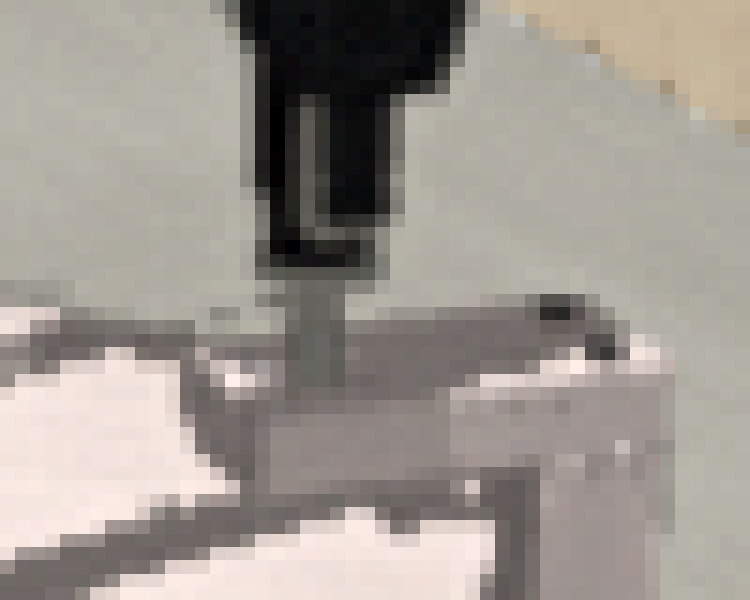

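The pin is in the slot: about 29 mm of shank shows above the mouth and there is no side force. Now down to just above the deck, then a touch.

```bash
python3 -m inch '[[[0,0,0.4],[0,0,0],0],[[0,0,0.8],[0,0,0],0],[[0,0,1.2],[0,0,0],0],[[0,0,1.2],[0,0,0],0]]'; for i in 1 2 3; do python3 -m inch '[[[0,0,0.1],[0,0,0],0],[[0,0,0.1],[0,0,0],0]]'; done
```

```text
time: 9.85
tool_pos: [612.9, 168.9, 121.8]
tcp_rot: [-180.0, -0.1, 170.7]
ft_force: [0.3, -0.1, -1.0]
finger_gap: 22.3
time: 10.05
tool_pos: [613.6, 169.0, 122.0]
tcp_rot: [180.0, 0.0, 170.7]
ft_force: [1.3, 0.4, -1.0]
finger_gap: 22.5
time: 10.25
tool_pos: [613.9, 169.2, 121.3]
tcp_rot: [180.0, 0.1, 170.7]
ft_force: [-0.1, 1.6, 1.7]
finger_gap: 22.1
time: 10.45
tool_pos: [613.8, 169.2, 120.2]
tcp_rot: [180.0, 0.0, 170.7]
ft_force: [0.0, 2.1, 2.9]
finger_gap: 22.5
```

```bash
python3 -m inch '[[[0,0,0.1],[0,0,0],0],[[0,0,0.1],[0,0,0],0]]';python3 -m inch '[[[0,0,0.1],[0,0,0],0],[[0,0,0.1],[0,0,0],0]]'; python3 - <<'E'
from h import *
L=[]
for i in range(4):
    t=telemetry.sense();a=viewer.snapshot('side')[:,:,::-1];print(round(t['time'],2),t['ft_force'].round(1))
    cv2.imwrite(f'pics/s12_{i}.png',a);L.append(cv2.resize(a[145:205,165:265],(400,240),interpolation=3))
L=[cv2.convertScaleAbs(x,alpha=1.4) for x in L]
cv2.imwrite('pics/g12.png',np.vstack([np.hstack(L[:2]),np.hstack(L[2:])]))
E
```

```text
time: 10.65
tool_pos: [613.7, 169.2, 119.1]
tcp_rot: [180.0, 0.0, 170.7]
ft_force: [0.7, 3.6, 3.5]
finger_gap: 22.3
time: 10.85
tool_pos: [613.7, 169.1, 118.0]
tcp_rot: [180.0, 0.0, 170.7]
ft_force: [0.5, 3.5, 4.5]
finger_gap: 22.2
10.85 [0.5 3.5 4.5]
10.9 [0.2 3.2 4.5]
10.95 [0.5 3.4 3.9]
11.0 [1.1 3.6 4.7]
```

View pics/g12.png

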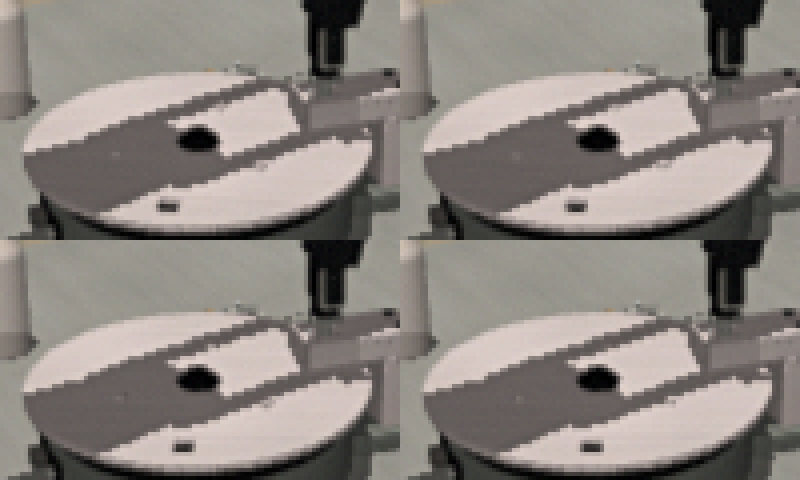

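```bash
cat > ang.py <<'E'
from h import *
def ang(a,z=80):
    g=a.max(2);best=None
    g2=g[150:206,165:270]
    for n,c,s in blob(g<75,(168,150,268,206)):
        p=plane('side',c,z)[:2]-[502.2,186.8];r=np.hypot(*p)
        if 100<r<124 and n<25: print('hole px',c.round(1),'n',n,'r',round(r,1),'ang from slot',round(float(np.degrees(np.arctan2(p[1],p[0]))+9.3),1))
if __name__=='__main__':
    import sys
    for f in sys.argv[1:]: ang(cv2.imread(f))
E
python3 ang.py pics/s12_*.png
```

```text
hole px [206.5 196.5] n 8 r 115.6 ang from slot -119.1
hole px [208.5 196.5] n 8 r 114.8 ang from slot -116.0
hole px [210.5 196.5] n 8 r 114.2 ang from slot -112.9
hole px [212.5 196.5] n 8 r 114.1 ang from slot -109.8
```

The hole is at −110° and turning at about 1.08 rad/s. One more millimetre of pressure.

```bash
python3 -m inch '[[[0,0,0.1],[0,0,0],0],[[0,0,0.1],[0,0,0],0],[[0,0,0.1],[0,0,0],0]]'; python3 - <<'E'
from ang import *
for i in range(3):
    t=telemetry.sense();a=viewer.snapshot('side')[:,:,::-1];print(round(t['time'],2),t['ft_force'].round(1),t['tool_pos'].round(1));ang(a)
E
```

```text
time: 11.35
tool_pos: [613.6, 169.0, 116.9]
tcp_rot: [180.0, 0.0, 170.7]
ft_force: [0.7, 3.2, 4.4]
finger_gap: 22.2
11.35 [0.7 3.2 4.4] [613.6 169.  116.9]
hole px [224.5 195.5] n 8 r 113.6 ang from slot -90.9
11.4 [0.7 4.5 4.8] [613.6 169.  116.9]
hole px [225.5 195.5] n 8 r 114.7 ang from slot -89.4
11.45 [0.6 3.5 4.7] [613.6 169.  117. ]
hole px [227.4 195.2] n 8 r 115.3 ang from slot -86.4
```

```bash
python3 -m inch '[[[0,0,0.05],[0,0,0],0],[[0,0,0.05],[0,0,0],0],[[0,0,0.05],[0,0,0],0],[[0,0,0.05],[0,0,0],0]]'; python3 - <<'E'
from ang import *
for i in range(3):
    t=telemetry.sense();a=viewer.snapshot('side')[:,:,::-1];print(round(t['time'],2),t['ft_force'].round(1),t['tool_pos'].round(1));ang(a)
E
```

```text
time: 11.9
tool_pos: [613.6, 169.1, 116.5]
tcp_rot: [180.0, 0.0, 170.7]
ft_force: [-0.1, 3.6, 5.7]
finger_gap: 22.5
11.9 [-0.1  3.6  5.7] [613.6 169.1 116.5]
hole px [237.5 191.7] n 6 r 112.5 ang from slot -66.3
11.95 [1.5 3.9 5.3] [613.6 169.  116.5]
hole px [238.7 191.4] n 7 r 114.1 ang from slot -64.3
12.0 [1.4 4.  5.3] [613.6 169.  116.5]
hole px [239.4 190.8] n 5 r 112.7 ang from slot -62.0
```

It's running at about 0.75 rad/s, steady. I'll hold and let the hole come round.

```bash
python3 -m inch '[[[0,0,0],[0,0,0],0],[[0,0,0],[0,0,0],0],[[0,0,0],[0,0,0],0],[[0,0,0],[0,0,0],0],[[0,0,0],[0,0,0],0],[[0,0,0],[0,0,0],0],[[0,0,0],[0,0,0],0],[[0,0,0],[0,0,0],0],[[0,0,0],[0,0,0],0],[[0,0,0],[0,0,0],0],[[0,0,0],[0,0,0],0],[[0,0,0],[0,0,0],0]]'; for i in 1 2 3 4 5; do python3 -m inch '[[[0,0,0],[0,0,0],0]]'|egrep 'time|force|tool'; done
```

```text
time: 13.25
tool_pos: [613.0, 169.1, 115.6]
tcp_rot: [180.0, -0.1, 170.7]
ft_force: [1.8, 5.3, -3.2]
finger_gap: 22.3
time: 13.35
tool_pos: [612.8, 169.1, 115.1]
ft_force: [2.1, 4.5, 0.1]
time: 13.45
tool_pos: [612.8, 169.1, 115.1]
ft_force: [1.1, 5.4, -0.5]
time: 13.55
tool_pos: [612.8, 169.1, 115.1]
ft_force: [1.6, 5.0, -0.6]
time: 13.65
tool_pos: [612.8, 169.1, 115.1]
ft_force: [2.2, 4.9, -0.9]
time: 13.75
tool_pos: [612.8, 169.2, 115.1]
ft_force: [1.6, 5.0, -0.7]
```

The pin has caught: vertical force fell to zero and there is a steady 5 N side load from the drive. Pushing home.

```bash
for i in 1 2 3 ; do python3 -m inch '[[[0,0,0.12],[0,0,0],0],[[0,0,0.25],[0,0,0],0]]'|egrep 'time|force|tool_pos'; done
```

```text
time: 13.95
tool_pos: [613.1, 169.2, 113.1]
ft_force: [0.7, 5.4, 1.7]
time: 14.15
tool_pos: [613.0, 169.3, 110.6]
ft_force: [0.7, 5.7, 2.9]
time: 14.35
tool_pos: [613.0, 169.3, 108.1]
ft_force: [1.6, 5.1, 3.5]
```

```bash
for i in 1 2 ; do python3 -m inch '[[[0,0,0.1],[0,0,0],0],[[0,0,0.1],[0,0,0],0]]'|egrep 'time|force|tool_pos'; done
```

```text
time: 14.55
tool_pos: [612.9, 169.2, 106.9]
ft_force: [0.9, 5.3, 2.5]
time: 14.75
tool_pos: [613.0, 169.3, 106.3]
ft_force: [0.7, 5.0, 3.0]
```

```bash
for i in 1 2 3; do python3 -m inch '[[[0,0,0.07],[0,0,0],0],[[0,0,0.07],[0,0,0],0]]'|egrep 'time|force|tool_pos'; done
```

```text
time: 14.95
tool_pos: [613.1, 169.3, 106.4]
ft_force: [-1.7, 4.2, 7.7]
time: 15.15
tool_pos: [613.2, 169.4, 106.3]
ft_force: [-4.2, 4.1, 11.9]
time: 15.35
tool_pos: [613.2, 169.4, 106.3]
ft_force: [-7.4, 3.3, 16.1]
```

The collar is seated: z stops at 106.3 against an expected 106, and force rises. Easing the push, looking, then releasing.

```bash
python3 -m inch '[[[0,0,-0.15],[0,0,0],0],[[0,0,-0.15],[0,0,0],0]]'|egrep 'time|force|tool_pos'; python3 - <<'E'
from h import *
a=viewer.snapshot('side')[:,:,::-1];cv2.imwrite('pics/side13.png',a)
cv2.imwrite('pics/g13.png',cv2.convertScaleAbs(cv2.resize(a[140:185,225:275],(750,600),interpolation=0),alpha=1.6))
E
```

```text
time: 15.55
tool_pos: [613.2, 169.4, 106.4]
ft_force: [-1.1, 5.0, 5.3]
```

View pics/g13.png

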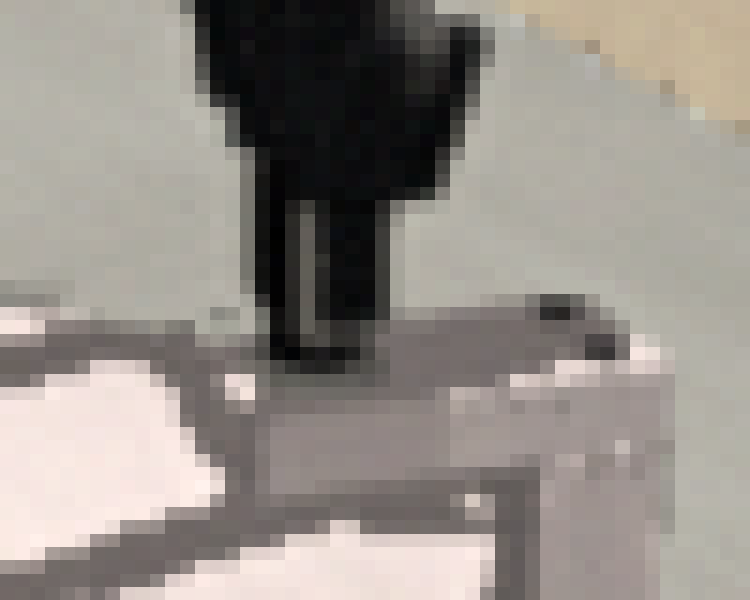

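The collar sits on the block, at about crop (325,370). Releasing and retreating straight up.

```bash
python3 -m inch '[[[0,0,0],[0,0,0],0.4],[[0,0,0],[0,0,0],0.7],[[0,0,0],[0,0,0],0.8],[[0,0,0],[0,0,0],0.8],[[0,0,0],[0,0,0],0.8],[[0,0,-1],[0,0,0],0.8],[[0,0,-2.5],[0,0,0],0.8],[[0,0,-5],[0,0,0],0.8],[[0,0,-9],[0,0,0],0.8],[[0,0,-13],[0,0,0],0.8],[[0,0,-13],[0,0,0],0.8],[[0,0,-13],[0,0,0],0.8]]'; python3 - <<'E'
from h import *
L=[]
for i in range(2):
    a=viewer.snapshot('side')[:,:,::-1];cv2.imwrite(f'pics/side14_{i}.png',a)
    L.append(cv2.convertScaleAbs(cv2.resize(a[135:205,170:270],(750,300),interpolation=3),alpha=1.5))
    for _ in range(3): b=viewer.snapshot('top')
cv2.imwrite('pics/g14.png',np.vstack(L))
x=cv2.absdiff(cv2.imread('pics/side14_0.png'),cv2.imread('pics/side14_1.png'))[150:206,168:268].max();print('diff',x)
E
```

```text
time: 16.8
tool_pos: [614.8, 169.2, 239.8]
tcp_rot: [179.9, 0.3, 170.7]
ft_force: [0.1, 0.2, 0.2]
finger_gap: 68.4
diff 52
```

View pics/g14.png

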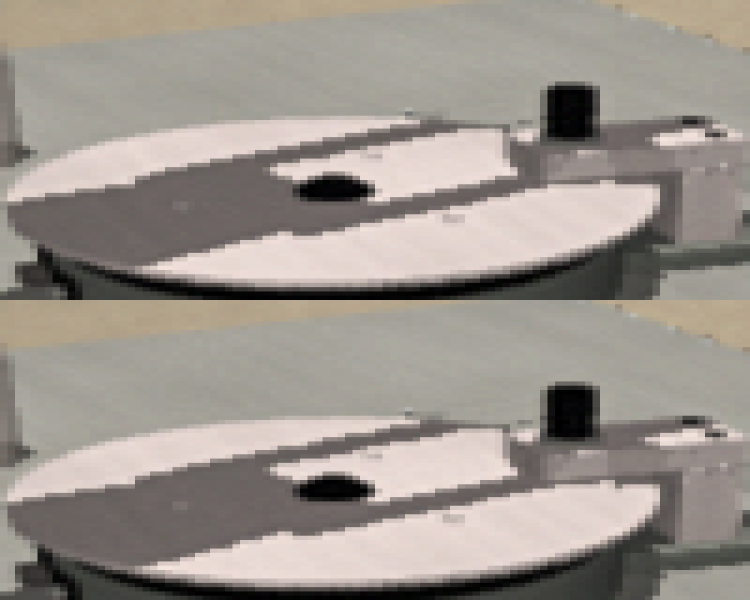

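Deck marks at (180,205) and (455,218) in the crop stay put and the pin stands home. One longer check, with the arm settled, before handing in.

```bash
python3 -m inch '[[[0,0,-2],[0,0,0],0.8],[[0,0,-2],[0,0,0],0.8],[[0,0,-2],[0,0,0],0.8],[[0,0,-2],[0,0,0],0.8],[[0,0,-2],[0,0,0],0.8],[[0,0,-2],[0,0,0],0.8]]'; python3 - <<'E'
from h import *
from bench import r
a=viewer.snapshot('side')[:,:,::-1];cv2.imwrite('pics/side15.png',a)
z=cv2.imread('pics/side14_0.png')
for box in((185,170,195,185),(225,170,240,182),(235,140,262,165)):
    x0,y0,x1,y1=box;A=z[y0:y1,x0:x1].max(2).astype(int);B=a[y0:y1,x0:x1].max(2).astype(int);print(box,abs(A-B).max(),(A.min(),B.min()))
cv2.imwrite('pics/g15.png',np.hstack([cv2.resize(z[140:200,165:265],(400,300)),cv2.resize(a[140:200,165:265],(400,300))]))
E
```

```text
time: 17.8
tool_pos: [613.2, 168.8, 255.4]
tcp_rot: [-180.0, -0.1, 170.7]
ft_force: [0.2, -0.0, -0.2]
finger_gap: 68.4
(185, 170, 195, 185) 47 (np.int64(66), np.int64(66))
(225, 170, 240, 182) 50 (np.int64(67), np.int64(66))
(235, 140, 262, 165) 40 (np.int64(0), np.int64(0))
```

View pics/g15.png

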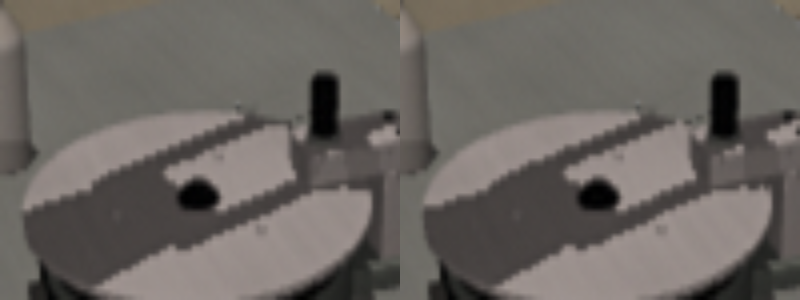

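View pics/side15.png

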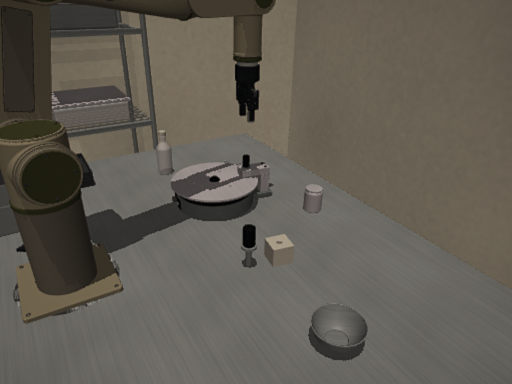

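The deck's screw marks are in the same places 0.95 s later; only the arm's shadow edges changed. The pin stands home at (246,161), the rest is empty, and the bowl, canister, bottle and look-alike are where they were. Handing in.

```bash
python3 -c "
from bench import r
print(r.hand_in())"
```

```text
the job is handed in; nothing more can be done
None
```

The turntable is locked: the pin is home in the guide with its collar on the block, and the deck is held still with its hole under the slot. I handed the job in after about 18 s.

**What I did:** I took the smaller pin from its rest and lowered it through the slot. I then braked the deck with about 5–6 N, down to roughly 0.75 rad/s, until the hole caught. The pin went home at z 106.3 (106 expected). I confirmed seating with a push that read about 16 N, which the collar took on the guide block. Then I let go and backed off.

**Last checks:** The deck's marks did not move over 0.95 s after release and no force was left on the tool. In the last side picture the pin stands home, and the bowl, canister, bottle and larger look-alike look unmoved. I did not check the spatula again.

**What disagreed:** The camera showed the fingertips about 20–25 mm higher than the TCP reading implied. I lowered the open fingers gently beside the pin, felt no contact, and from there took heights relative to the pin seated in its rest. Contact with the deck and the home height then came out within about 1 mm of what was expected.

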